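# Sort the pile of camera kit onto its mats

## Task

Take the pile of camera kit apart and set each piece in the middle of the black rubber mat of its own shape: the recorder on the long mat, the power supply on the shorter oblong mat, the square junction box (which someone has left on the recorder's mat) on the square mat, and the dome camera on the round mat. Each piece ends standing upright as it does now, square with its mat (any way round that fits its outline), set down rather than dropped or toppled; leave the mouse and the roll of tape where they are.

Things in the scene. Friction and masses are not known exactly. Their poses are not given: they have to be found in the camera images.
- recorder: small video recorder: flat dark metal box, 62 mm (own x) by 165 mm (own y, the long side), 40 mm high, 0.35 to 0.7 kg; bottom of the pile. Origin: centre of its underside; z up, y along the long side. A plain box, to be gripped across its 62 mm.
- supply: power supply: black plastic brick with rounded edges, 46 mm (own x) by 115 mm (own y, the long side), 32 mm high, 0.25 to 0.5 kg; lies on the recorder, roughly lengthwise. Origin: centre of its underside; z up, y along the long side.
- dome: dome camera: round white base 52 mm across and 22 mm high, with a smaller dark dome (42 mm across) on it, 42 mm high in all, 0.13 to 0.25 kg; stands on top of the power supply. Origin: centre of its underside; z up, through the middle. Grip it by the white base.
- junction: junction box: square white plastic box, 56 by 56 mm, 36 mm high, 0.11 to 0.22 kg, four screws in its lid; at the start it stands on the long mat. Origin: centre of its underside; z up, x and y along its sides.
- mat_long: fixed black rubber mat lying on the bench, 4 mm thick (its top is 4 mm above its origin), 86 mm (own x) by 189 mm (own y), the longest of the four, with a thin white printed outline; the recorder's place. Origin: centre of its underside; z up, y along the long side.
- mat_short: fixed black rubber mat lying on the bench, 4 mm thick (its top is 4 mm above its origin), 70 mm (own x) by 139 mm (own y), with a thin white printed outline; the power supply's place. Origin: centre of its underside; z up, y along the long side.
- mat_square: fixed black rubber mat lying on the bench, 4 mm thick (its top is 4 mm above its origin), 80 by 80 mm, with a thin white printed square outline; the junction box's place. Origin: centre of its underside; z up, x and y along its sides.
- mat_round: fixed black rubber mat lying on the bench, 4 mm thick (its top is 4 mm above its origin), a disc 78 mm across with a thin white printed circle; the dome camera's place. Origin: centre of its underside; z up, through the middle.
- mouse: loose black computer mouse, 98 by 58 mm, 30 mm high, between the units; to be left alone. Origin: centre of its underside; z up, x along its length.
- tape: loose yellow roll of tape lying flat, 52 mm across, 19 mm high; to be left alone. Origin: centre of its underside; z up, along the roll's axis.
Things that resemble listed ones, but are neither listed nor needed, are in the scene too. What is shaped like the dome but orange is not meant.

How it is judged (in metres and radians):
At the end, for the whole second after the job is handed in: Each piece rests released and still on the mat of its shape, upright within 0.1 rad, centred within 12 mm and (but for the round camera) square with the mat within 0.2 rad, either way round, the junction box any of four ways; mouse and tape moved less than 20 mm (horizontal distance between recorder and mat_long below 0.012 m and z of recorder in the frame of mat_long between 0.001 and 0.008 m and angle between each of recorder, supply, junction, dome's own z axis and vertical below 0.1 rad and linear speed of each of recorder, supply, junction, dome below 0.02 m/s and contact force between each of recorder, supply, junction, dome and the fingers below 0.05 N and angle between the y axis of recorder and the y axis of mat_long, either way round below 0.2 rad and horizontal distance between supply and mat_short below 0.012 m and z of supply in the frame of mat_short between 0.001 and 0.008 m and angle between the y axis of supply and the y axis of mat_short, either way round below 0.2 rad and horizontal distance between junction and mat_square below 0.012 m and z of junction in the frame of mat_square between 0.001 and 0.008 m and (angle between the y axis of junction and the y axis of mat_square, either way round below 0.2 rad or angle between the x axis of junction and the y axis of mat_square, either way round below 0.2 rad) and horizontal distance between dome and mat_round below 0.012 m and z of dome in the frame of mat_round between 0.001 and 0.008 m and distance of each of mouse, tape from where it was at the start of the episode below 0.02 m); the robot touches nothing.
It fails at once if a piece of kit is toppled (tilted more than 0.7 rad) (angle between any of recorder, supply, junction, dome's own z axis and vertical above 0.7 rad).
It fails at once if a piece of kit is dropped (faster than 0.7 m/s with no finger on it: a fall of about 25 mm) ((linear speed of recorder above 0.7 m/s and contact force between recorder and the fingers below 0.02 N) or (linear speed of supply above 0.7 m/s and contact force between supply and the fingers below 0.02 N) or (linear speed of junction above 0.7 m/s and contact force between junction and the fingers below 0.02 N) or (linear speed of dome above 0.7 m/s and contact force between dome and the fingers below 0.02 N)).
It fails at once if the mouse or the roll of tape is pushed more than 20 mm (distance of any of mouse, tape from where it was at the start of the episode above 0.02 m).
It also fails if it takes over 128 s, if anything falls off the work surface, if the arm or the gripper's body presses on something with over 40 N, if the wrist force passes 120 N, or if a joint passes its speed limit or range.

## Robot

A 6-joint arm with a two-finger parallel gripper is mounted at the origin on the work surface. World frame = base frame: x ahead of the robot, y to its left, z up, the work surface at z = 0. Lengths are in m, angles in degrees, forces in N, time in s.
With the tool pointing down it reaches from about 0.4 to 0.825 m from the base axis. Payload 7 kg.
Tool frame: the origin (TCP) lies on the front face of the gripper's body, between the roots of the fingers; the fingertips stand 66 mm ahead of it and the grasp point (between the pads) lies 47 mm ahead of it (ctrl.grasp_offset is the z of the grasp point in the tool frame, in m); z points along the fingers, y is the direction in which the jaws open and shut (so a half turn about z gives the same grasp; the last joint's range is limited). The gripper opens to 88 mm and grips with 3 to 60 N. Pads are 19 mm wide; open, the fingers measure 130 mm over their backs; the gripper's body (78 mm by 193 mm) begins 47 mm behind the grasp point.
Start: joints at [93.111, 20.546, 0.682, 0, -70.136, -16.507], TCP at [0.156, 0.657, 0.292] pointing down, gripper open.
Joint ranges: [-176.03, 176.03], [-82.01, 121.73], [-58.28, 71.71], [-173.87, 95.51], [-174.79, -0.11], [-173.66, 173.66]. Speed limits (degrees/s): [136.94, 136.94, 172.46, 180, 180, 180].

## Interface

Orientations are given as [roll, pitch, yaw] about the fixed x, y, z axes, in that order (R = Rz(yaw) Ry(pitch) Rx(roll)).
In Python, from plant import ctrl gives the robot as it stands.
- The arm moves only by the shell command python3 -m creep 'ROWS'. ROWS is JSON, a list of rows, each a list of 7 numbers: the turn, a rotation vector about the tool's x, y, z in rad, then the shift along the tool's x, y, z in m, then the opening, from 0 (shut) to 1 (fully open). In form: [[wx, wy, wz, dx, dy, dz, grip], ...]. A call has 1 to 12 rows; each row is the pose to reach, as a shift and turn from the pose commanded when the call began, along the tool's axes at that moment; what a row does not reach only later rows make up. A row lasts 1/12 s, in which the tool goes at most 41.7 mm and 7.16 degrees, less where a joint would pass 70% of its speed; a pose out of reach is approached as far as the arm can. A call with a gripper value outside its range is refused whole. The fingers move at their own pace and stop on an object; the grip force is fixed at half the most. Time passes only in rows, so rows that repeat a pose let the fingers close. It gives the time, the measured TCP pose, the force and the opening at its end, in the units of the state.
- ctrl.get_obs(): the state, without advancing time (a new reading comes with each control period).
- ctrl.snapshot(name): name is "scene" or "top"; returns the picture (400x640x3 uint8, blue, green, red); there is no depth.
- ctrl.camera_model(name): a dict with "K" (3x3 intrinsics, pixels), "distortion" ([k1, k2, p1, p2, k3] as OpenCV has them; the pictures are not rectified), "rvec" (rotation vector, rad) and "tvec" (3), from world to camera coordinates, as OpenCV has them. Camera axes: x right, y down, z forward; pixel columns grow to the right and rows downward; lengths in m; the calibration is good to about 2 mm. A picture is of the moment at which its call begins. camera_model takes no time and is no camera call.
- ctrl.close_job(): hands the job in, once; it reports no verdict.
The state is a dict: "clock": time; "joint_pos": joint angles; "qvel": joint speeds; "tau": joint torques, N m; "tool_pos": TCP position; "orientation": TCP orientation; "force": force on the tool from outside, world axes, zero at the start; "moment": the same for the moment, N m; "opening": finger opening in m.
Only numpy, scipy, OpenCV 4.12 (cv2) and the standard library are available. Lean on these libraries where they do the work, as an engineer would, in place of code of your own. Each camera call takes 0.05 s, during which the arm holds its last target.

## Working session

There is one attempt and no reset: what is moved stays moved. The work goes in short steps, Python scripts to look and compute and a shell command to move; the robot and the scene stay as the last step left them, time stands still between calls to the robot, and variables do not carry over. Pictures are saved under pics/ and viewed, and the job is handed in when it is done.

```bash
mkdir -p pics; ls; python3 - <<'E'
from plant import ctrl
import cv2
for n in("scene","top"):
    cv2.imwrite(f"pics/{n}0.png",ctrl.snapshot(n)); print(ctrl.camera_model(n))
print(ctrl.get_obs())
E
```

```text
pics
{'K': array([[369.38508158,   0.        , 317.21877003],
       [  0.        , 369.38508158, 203.36484894],
       [  0.        ,   0.        ,   1.        ]]), 'distortion': array([-0.05606657,  0.        ,  0.        ,  0.        ,  0.        ]), 'rvec': array([ 1.31924645,  2.26549593, -0.89690992]), 'tvec': array([ 0.28543949, -0.32632222,  1.07728597])}
{'K': array([[377.83313743,   0.        , 318.40726931],
       [  0.        , 377.83313743, 196.86966357],
       [  0.        ,   0.        ,   1.        ]]), 'distortion': array([-0.07256135,  0.        ,  0.        ,  0.        ,  0.        ]), 'rvec': array([ 2.17425917, -2.22154018,  0.08673732]), 'tvec': array([-0.00751754,  0.56472413,  0.77272329])}
{'clock': 0.1, 'joint_pos': array([ 9.31143453e+01,  2.05884993e+01,  6.37017601e-01, -1.66247542e-02,
       -7.01354745e+01, -1.65053782e+01]), 'qvel': array([ 0.01189122, -0.08554102,  0.09858886,  0.03914904,  0.03813368,
       -0.04419229]), 'tau': array([-8.47602823e-04, -5.84162271e+01,  2.93751812e+01,  7.01550320e+00,
        1.01984519e-02, -4.22915753e-05]), 'tool_pos': array([0.15628968, 0.65629766, 0.29129137]), 'orientation': array([ 1.79912187e+02, -9.72189133e-03, -1.33966863e+01]), 'force': array([-0.1453622 ,  0.56872312,  0.03210533]), 'moment': array([ 0.02280154,  0.01731658, -0.0069831 ]), 'opening': 0.08789921415707193}
```

View pics/scene0.png

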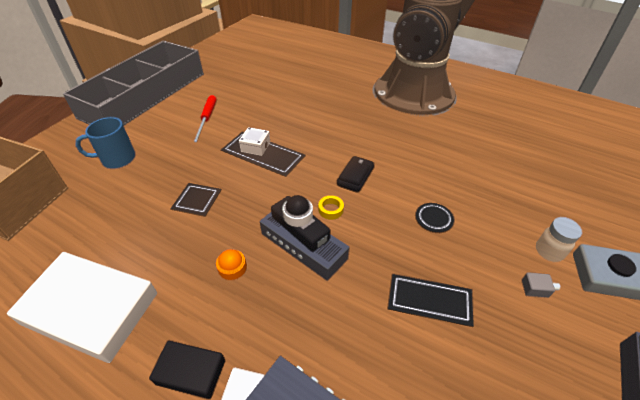

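View pics/top0.png

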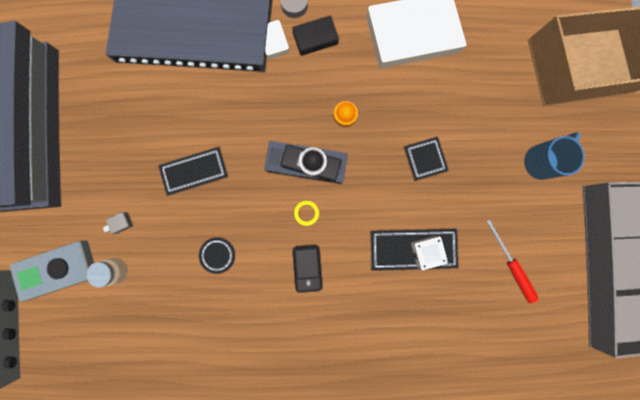

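The top view shows the pile at about (310,160), the junction box on the long mat at (430,252), the square mat at (426,158), the short mat at (193,170), the round mat at (217,255), the tape at (306,213) and the mouse at (307,268).

```bash
cat > h.py <<'E'
import numpy as np, cv2
from plant import ctrl
def cam(n):
    m=ctrl.camera_model(n); R=cv2.Rodrigues(np.array(m['rvec']))[0]; t=np.array(m['tvec']); return m['K'],m['distortion'],R,t
def ray(n,px):
    K,d,R,t=cam(n); u=cv2.undistortPoints(np.array(px,float).reshape(-1,1,2),K,d).reshape(-1,2)
    return -R.T@t,(R.T@np.c_[u,np.ones(len(u))].T).T
def plane(n,px,z):
    c,r=ray(n,px); return c+r*((z-c[2])/r[:,2])[:,None]
def proj(n,P):
    K,d,R,t=cam(n); return cv2.projectPoints(np.array(P,float).reshape(-1,1,3),cv2.Rodrigues(R)[0],t,K,d)[0].reshape(-1,2)
def rect(pts):
    (c,s,a)=cv2.minAreaRect((pts[:,:2]*1000).astype(np.float32)); 
    # return centre mm, long side, short side, direction (deg) of the long side
    if s[0]<s[1]: s=(s[1],s[0]); a+=90
    return np.round(c,1),np.round(s,1),round((a+90)%180-90,1)
def mask_blob(m,seed=None,box=None):
    if box: 
        z=np.zeros_like(m); x0,y0,x1,y1=box; z[y0:y1,x0:x1]=m[y0:y1,x0:x1]; m=z
    cs,_=cv2.findContours(m,cv2.RETR_EXTERNAL,cv2.CHAIN_APPROX_NONE)
    return max(cs,key=cv2.contourArea).reshape(-1,2).astype(float)
E
python3 - <<'E'
from h import *
im=cv2.imread('pics/top0.png'); g=cv2.cvtColor(im,cv2.COLOR_BGR2HSV)
print('cam',ray('top',[[320,200]])[0],ray('scene',[[320,200]])[0])
brown=((g[...,1]>90)&(g[...,0]<25)&(g[...,2]>60)).astype(np.uint8)*255
nb=255-brown
for n,b,z in [('short',(150,140,235,200),.004),('sq',(400,130,455,185),.004),('long',(365,220,465,280),.004),('round',(190,230,245,280),.004),('mouse',(285,235,330,300),.015)]:
    c=mask_blob(nb,box=b); p=plane('top',c,z); print(n,rect(p),np.round(1000*np.array(cv2.minEnclosingCircle((p[:,:2]).astype(np.float32))[0])))
yl=((g[...,0]>22)&(g[...,0]<35)&(g[...,1]>150)&(g[...,2]>150)).astype(np.uint8)*255
print('tape',rect(plane('top',mask_blob(yl,box=(280,190,330,240)),.019)))
wh=((g[...,1]<40)&(g[...,2]>150)).astype(np.uint8)*255
print('junc',rect(plane('top',mask_blob(wh,box=(405,228,455,278)),.036)))
print('pile',rect(plane('top',mask_blob(nb,box=(250,125,365,200)),.04)))
print('white',rect(plane('top',mask_blob(wh,box=(285,135,340,185)),.098)))
for n,b in[('pile',(250,130,365,200)),('jm',(365,215,465,285))]:
    cv2.imwrite(f'pics/{n}0.png',cv2.resize(im[b[1]:b[3],b[0]:b[2]],None,fx=6,fy=6,interpolation=cv2.INTER_CUBIC))
sc=cv2.imread('pics/scene0.png')
cv2.imwrite('pics/ps0.png',cv2.resize(sc[180:290,250:360],None,fx=5,fy=5,interpolation=cv2.INTER_CUBIC))
E
```

```text
cam [ 0.51560225 -0.0058002   0.80634473] [0.98813951 0.23417749 0.56324787]
short (array([627.3, 248.8]), array([136.6,  67.6]), -74.2) [628. 249.]
sq (array([ 644.6, -254.7]), array([78.1, 77.1]), -74.0) [ 645. -256.]
long (array([ 447.9, -221.9]), array([186. ,  86.9]), -89.6) [ 451. -222.]
round (array([446.8, 198.2]), array([74.5, 71.6]), 89.1) [446. 198.]
mouse (array([416.9,   7.4]), array([94. , 54.3]), 3.0) [417.   7.]
tape (array([531.3,   6.9]), array([50., 50.]), 88.8)
junc (array([ 442.2, -247.9]), array([61.9, 60.3]), 14.0)
pile (array([636.3,   5.3]), array([164.3,  66. ]), 79.9)
white (array([629.1,  -8.2]), array([52.4, 51.1]), 43.7)
```

View pics/pile0.png

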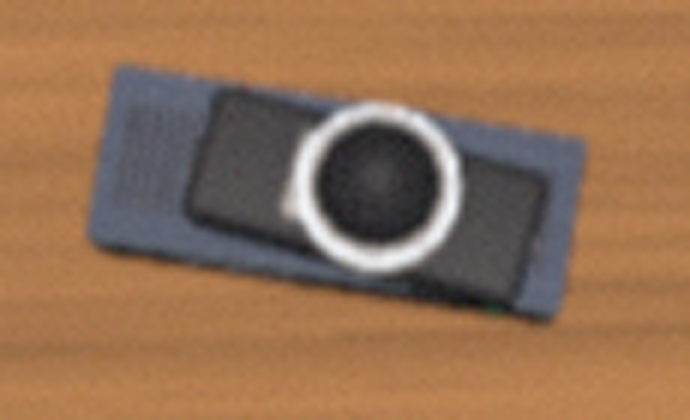

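View pics/ps0.png

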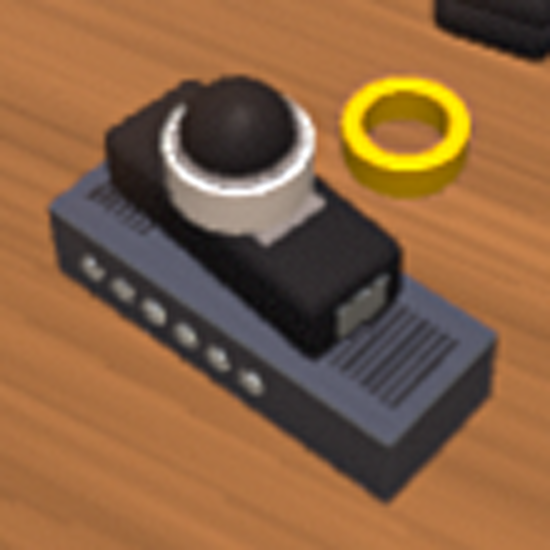

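View pics/jm0.png

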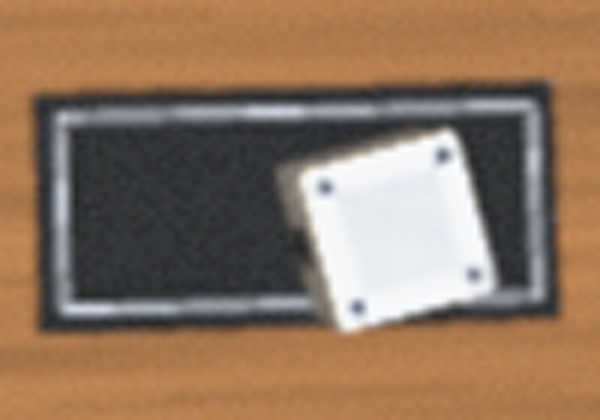

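```bash
cat >> h.py <<'E'
from scipy.spatial.transform import Rotation as Ro
def go(x,y,z,yaw):
    "row from measured pose to a tool-down TCP target (x,y,z in m of fingertips' z; yaw deg)"
    o=ctrl.get_obs(); R0=Ro.from_euler('xyz',o['orientation'],degrees=True)
    Rt=Ro.from_euler('xyz',[180,0,yaw],degrees=True)
    w=(R0.inv()*Rt).as_rotvec(); d=R0.inv().apply(np.array([x,y,z+.066])-o['tool_pos'])
    print('t',round(o['clock'],2),'row',np.round(w,3),np.round(d,4),'j1,j6',np.round(o['joint_pos'][[0,5]],0))
E
python3 - <<'E'
from h import *
s=lambda p,o:np.array(p)/6.+np.array(o)-0.4
J=plane('top',s([(300,172),(455,128),(497,290),(340,330)],(365,215)),.040)
S=plane('top',s([(222,88),(548,175),(515,305),(190,215)],(250,130)),.072)
R=plane('top',s([(118,65),(585,142),(556,322),(93,240)],(250,130)),.040)
for n,p in(('J',J),('S',S),('R',R)): print(n,rect(p),np.round(p[:,:2].mean(0)*1000,1))
print('D',np.round(plane('top',s([(379,188)],(250,130)),.094)*1000,1))
# dome in scene view: cross-check (white ring centre) 
sc=np.array([[250+238/5-.4,180+140/5-.4]])
print('D scene',np.round(plane('scene',sc,.094)*1000,1))
E
```

```text
J (array([ 443.7, -246.3]), array([56.9, 56. ]), 12.9) [ 443.7 -246.4]
S (array([629.3,  -5.6]), array([111. ,  44.2]), 73.8) [629.5  -5.8]
R (array([635.5,   5.2]), array([161.9,  62.7]), 79.4) [635.9   4.7]
D [[628.4  -9.1  94. ]]
D scene [[631.8  -8.8  94. ]]
```

```bash
python3 - <<'E'
from h import *
go(.629,-.009,.16,-106)
E
```

```text
t 0.1 row [ 1.000e-03 -1.000e-03  1.616e+00] [0.614  0.5376 0.0662] j1,j6 [ 93. -17.]
```

```bash
python3 -m creep '[[0,0,0.8,0.3,0.27,0,1],[0,0,0.8,0.3,0.27,0,1],[0,0,0.8,0.3,0.27,0,1],[0,0,0.8,0.3,0.27,0,1],[0,0,0.8,0.3,0.27,0,1],[0,0,0.8,0.3,0.27,0,1],[0,0,0.8,0.3,0.27,0,1],[0,0,0.8,0.3,0.27,0,1],[0,0,1.616,0.614,0.538,0.03,1],[0,0,1.616,0.614,0.538,0.03,1],[0,0,1.616,0.614,0.538,0.03,1],[0,0,1.616,0.614,0.538,0.03,1]]'; python3 - <<'E'
from h import *
go(.629,-.009,.13,-106)
E
```

```text
clock: 1.1
tool_pos: [0.4438, 0.2456, 0.2818]
orientation: [-180.0, 0.0, -88.2]
force: [0.2, 0.8, 0.3]
opening: 0.0875
t 1.1 row [0.   0.   0.31] [ 0.2603 -0.1771  0.0857] j1,j6 [ 51. -49.]
```

```bash
python3 -m creep '[[0,0,0.31,0.26,-0.177,0.05,1],[0,0,0.31,0.26,-0.177,0.05,1],[0,0,0.31,0.26,-0.177,0.05,1],[0,0,0.31,0.26,-0.177,0.05,1],[0,0,0.31,0.26,-0.177,0.05,1],[0,0,0.31,0.26,-0.177,0.05,1],[0,0,0.31,0.26,-0.177,0.05,1],[0,0,0.31,0.26,-0.177,0.05,1],[0,0,0.31,0.26,-0.177,0.05,1],[0,0,0.31,0.26,-0.177,0.05,1],[0,0,0.31,0.26,-0.177,0.05,1],[0,0,0.31,0.26,-0.177,0.05,1]]'; python3 - <<'E'
from h import *
go(.629,-.009,.0765,-106)
E
```

```text
clock: 2.1
tool_pos: [0.6294, -0.005, 0.232]
orientation: [180.0, 0.0, -105.6]
force: [0.0, 0.1, -0.2]
opening: 0.0876
t 2.1 row [0.    0.    0.007] [ 0.0039 -0.0007  0.0895] j1,j6 [ 17. -33.]
```

```bash
python3 -m creep '[[0,0,0.007,0.004,-0.001,0.02,1],[0,0,0.007,0.004,-0.001,0.04,1],[0,0,0.007,0.004,-0.001,0.06,1],[0,0,0.007,0.004,-0.001,0.075,1],[0,0,0.007,0.004,-0.001,0.075,1],[0,0,0.007,0.004,-0.001,0.075,1],[0,0,0.007,0.004,-0.001,0.075,1]]'; python3 - <<'E'
from h import *
go(.629,-.009,.0765,-106)
im=ctrl.snapshot('scene'); cv2.imwrite('pics/a1.png',cv2.resize(im[120:300,220:400],None,fx=3,fy=3,interpolation=cv2.INTER_CUBIC))
E
```

```text
clock: 2.68
tool_pos: [0.6302, -0.009, 0.1583]
orientation: [-179.9, 0.0, -106.0]
force: [0.4, 0.2, 0.1]
opening: 0.0875
t 2.68 row [-0.002  0.001  0.001] [0.0003 0.0012 0.0158] j1,j6 [ 17. -33.]
```

View pics/a1.png

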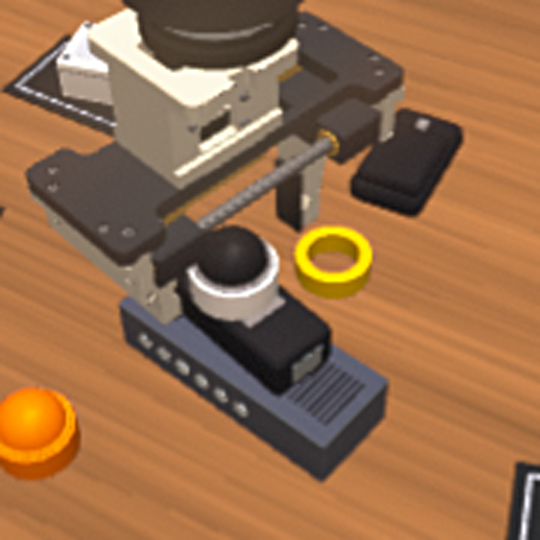

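The fingers straddle the dome at crop position (235,275). I'll go down the last 15 mm and close.

```bash
python3 -m creep '[[0,0,0,0,0.001,0.008,1],[0,0,0,0,0.001,0.0155,1],[0,0,0,0,0.001,0.0155,1],[0,0,0,0,0.001,0.0155,0.5],[0,0,0,0,0.001,0.0155,0],[0,0,0,0,0.001,0.0155,0],[0,0,0,0,0.001,0.0155,0],[0,0,0,0,0.001,0.0155,0],[0,0,0,0,0.001,0.0155,0],[0,0,0,0,0.001,0.0155,0],[0,0,0,0,0.001,0.0155,0],[0,0,0,0,0.001,0.0155,0]]'
```

```text
clock: 3.73
tool_pos: [0.6289, -0.0096, 0.1415]
orientation: [-180.0, 0.0, -106.0]
force: [0.3, -0.7, 0.6]
opening: 0.051
```

```bash
python3 -m creep '[[0,0,0,0,0,-0.004,0],[0,0,0,0,0,-0.012,0],[0,0,0,0,0,-0.025,0],[0,0,0,0,0,-0.04,0],[0,0,0,0,0,-0.055,0],[0,0,0,0,0,-0.07,0],[0,0,0,0,0,-0.08,0],[0,0,0,0,0,-0.08,0]]'; python3 - <<'E'
from h import *
im=ctrl.snapshot('scene'); cv2.imwrite('pics/a2.png',cv2.resize(im[90:300,190:450],None,fx=3,fy=3,interpolation=cv2.INTER_CUBIC))
im=ctrl.snapshot('top');cv2.imwrite('pics/a2t.png',im)
E
```

```text
clock: 4.4
tool_pos: [0.6298, -0.0094, 0.2243]
orientation: [-179.8, 0.1, -106.0]
force: [0.3, -0.0, -0.5]
opening: 0.0514
```

View pics/a2.png

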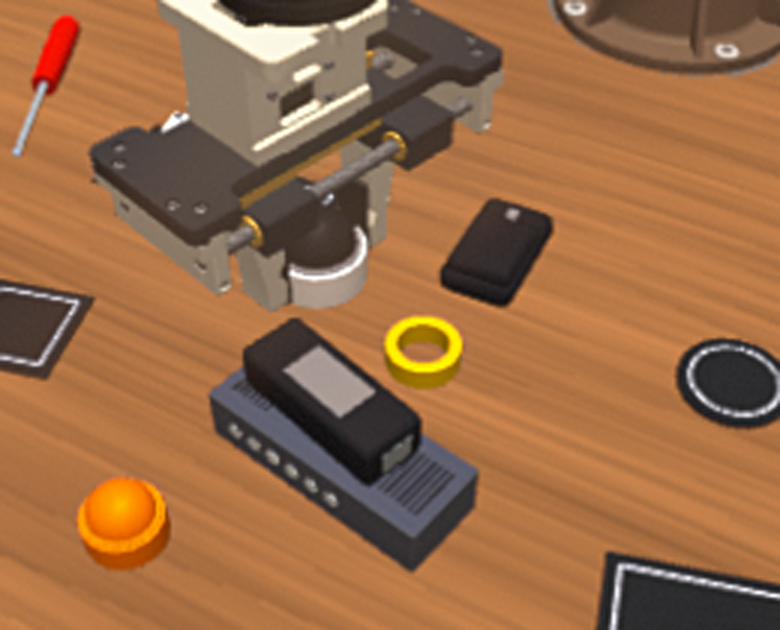

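```bash
python3 - <<'E'
from h import *
# round mat: white printed circle centre
im=cv2.imread('pics/top0.png')[232:280,192:242]; g=cv2.cvtColor(im,cv2.COLOR_BGR2HSV)
m=((g[...,1]<60)&(g[...,2]>110)).astype(np.uint8)*255
ys,xs=np.nonzero(m); (cx,cy),ax,_=cv2.fitEllipse(np.c_[xs,ys].astype(np.float32)); print(cx+192,cy+232,ax, plane('top',[[cx+192,cy+232]],.004))
sc=cv2.imread('pics/scene0.png')[195:240,405:462]; g=cv2.cvtColor(sc,cv2.COLOR_BGR2HSV)
m=((g[...,1]<60)&(g[...,2]>110)).astype(np.uint8)*255
ys,xs=np.nonzero(m); (cx,cy),ax,_=cv2.fitEllipse(np.c_[xs,ys].astype(np.float32)); print(cx+405,cy+195, plane('scene',[[cx+405,cy+195]],.004))
# other mats in scene: contour rects
im=cv2.imread('pics/scene0.png'); g=cv2.cvtColor(im,cv2.COLOR_BGR2HSV)
nb=255-((g[...,1]>90)&(g[...,0]<25)&(g[...,2]>60)).astype(np.uint8)*255
for n,b in [('short',(380,265,480,330)),('sq',(165,178,225,220)),('long',(215,120,310,180)),('round',(405,195,462,240))]:
    print(n,rect(plane('scene',mask_blob(nb,box=b),.004)))
go(.447,.198,.1,-90)
E
```

```text
216.29641914367676 255.11837005615234 (28.220279693603516, 28.78183364868164) [[0.44649576 0.19859789 0.004     ]]
434.5431327819824 216.474458694458 [[0.44762215 0.19842787 0.004     ]]
short (array([629.8, 249. ]), array([136.8,  69.6]), -74.1)
sq (array([ 646.3, -256.3]), array([77.8, 77.4]), 15.5)
long (array([ 433.6, -223.2]), array([185.3, 119.4]), 89.5)
round (array([448.1, 197.7]), array([75.2, 74.9]), -60.7)
t 4.5 row [-0.     0.001 -0.28 ] [-0.1492  0.2319  0.0555] j1,j6 [ 17. -33.]
```

The dome is held upright, and the supply below it is undisturbed. The round mat agrees between the two views to 1 mm. Carrying it over.

```bash
python3 - <<'E'
from h import *
go(.447,.1985,.1,-106)
E
python3 -m creep '[[0,0,0,-0.004,0.006,0,0],[0,0,0,-0.015,0.02,0,0],[0,0,0,-0.03,0.04,0,0],[0,0,0,-0.05,0.07,0,0],[0,0,0,-0.07,0.1,0,0],[0,0,0,-0.09,0.13,0,0],[0,0,0,-0.11,0.16,0,0],[0,0,0,-0.125,0.19,0,0],[0,0,0,-0.14,0.212,0,0],[0,0,0,-0.147,0.225,0,0],[0,0,0,-0.15,0.232,0,0],[0,0,0,-0.15,0.232,0,0]]'; python3 - <<'E'
from h import *
go(.447,.1985,.0085,-106)
E
```

```text
t 4.5 row [-0.     0.001 -0.001] [-0.1496  0.232   0.0555] j1,j6 [ 17. -33.]
clock: 5.5
tool_pos: [0.4458, 0.1993, 0.2208]
orientation: [180.0, -0.0, -105.9]
force: [0.7, -1.1, -2.3]
opening: 0.0514
t 5.5 row [ 0.001 -0.001  0.001] [ 0.0003 -0.0015  0.1463] j1,j6 [ 47. -63.]
```

```bash
python3 -m creep '[[0,0,0,0,-0.001,0.01,0],[0,0,0,0,-0.001,0.03,0],[0,0,0,0,-0.001,0.05,0],[0,0,0,0,-0.001,0.075,0],[0,0,0,0,-0.001,0.095,0],[0,0,0,0,-0.001,0.112,0],[0,0,0,0,-0.001,0.125,0],[0,0,0,0,-0.001,0.132,0],[0,0,0,0,-0.001,0.135,0],[0,0,0,0,-0.001,0.135,0],[0,0,0,0,-0.001,0.135,0]]'; python3 - <<'E'
from h import *
go(.447,.1985,.0085,-106)
im=ctrl.snapshot('scene'); cv2.imwrite('pics/a3.png',cv2.resize(im[120:270,350:530],None,fx=4,fy=4,interpolation=cv2.INTER_CUBIC))
E
```

```text
clock: 6.42
tool_pos: [0.4486, 0.1983, 0.0865]
orientation: [-180.0, 0.0, -106.1]
force: [0.2, 0.2, -1.6]
opening: 0.0512
t 6.42 row [-0.     0.    -0.001] [0.0003 0.0016 0.012 ] j1,j6 [ 47. -63.]
```

View pics/a3.png

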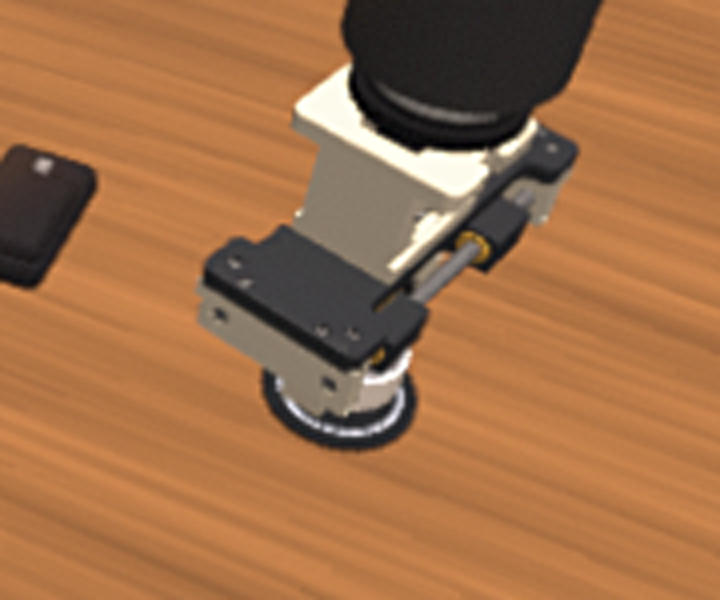

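The dome sits over the round mat's ring. Lowering the last 13 mm slowly.

```bash
python3 -m creep '[[0,0,0,0,0.001,0.004,0],[0,0,0,0,0.001,0.008,0],[0,0,0,0,0.001,0.011,0],[0,0,0,0,0.001,0.013,0],[0,0,0,0,0.001,0.013,0],[0,0,0,0,0.001,0.013,0]]'
```

```text
clock: 6.97
tool_pos: [0.4471, 0.1987, 0.0734]
orientation: [-180.0, -0.0, -106.0]
force: [-0.9, -1.5, 2.4]
opening: 0.0514
```

```bash
python3 -m creep '[[0,0,0,0,0,0,0.3],[0,0,0,0,0,0,0.7],[0,0,0,0,0,0,0.9],[0,0,0,0,0,0,1],[0,0,0,0,0,0,1],[0,0,0,0,0,0,1],[0,0,0,0,0,-0.02,1],[0,0,0,0,0,-0.05,1],[0,0,0,0,0,-0.08,1],[0,0,0,0,0,-0.11,1],[0,0,0,0,0,-0.13,1],[0,0,0,0,0,-0.13,1]]'; python3 - <<'E'
from h import *
go(.6293,-.0057,.11,-106)
E
```

```text
clock: 7.97
tool_pos: [0.449, 0.2001, 0.2079]
orientation: [-179.7, 0.4, -106.0]
force: [1.6, 0.2, 0.0]
opening: 0.0876
t 7.97 row [-0.004  0.006  0.   ] [ 0.1483 -0.2299  0.032 ] j1,j6 [ 47. -63.]
```

```bash
python3 -m creep '[[0,0,0,0.148,-0.23,0.01,1],[0,0,0,0.148,-0.23,0.01,1],[0,0,0,0.148,-0.23,0.01,1],[0,0,0,0.148,-0.23,0.01,1],[0,0,0,0.148,-0.23,0.01,1],[0,0,0,0.148,-0.23,0.01,1],[0,0,0,0.148,-0.23,0.01,1],[0,0,0,0.148,-0.23,0.01,1],[0,0,0,0.148,-0.23,0.01,1],[0,0,0,0.148,-0.23,0.01,1],[0,0,0,0.148,-0.23,0.01,1]]'; python3 - <<'E'
from h import *
go(.6293,-.0057,.044,-106)
im=ctrl.snapshot('scene'); cv2.imwrite('pics/a4.png',cv2.resize(im[120:300,220:480],None,fx=3,fy=3,interpolation=cv2.INTER_CUBIC))
top=ctrl.snapshot('top'); cv2.imwrite('pics/a4t.png',top)
t=cv2.imread('pics/a2t.png')
# Supply corners check in scene picture a2 crop: labels (origin 190,90; x3)
p=lambda c:np.array(c)/3.+[190,90]-.33
E
```

```text
clock: 8.88
tool_pos: [0.6267, -0.0064, 0.1932]
orientation: [180.0, -0.0, -106.0]
force: [1.5, 1.0, 0.1]
opening: 0.0874
t 8.88 row [ 0. -0. -0.] [-0.0014 -0.0023  0.0832] j1,j6 [ 17. -33.]
```

View pics/a4.png

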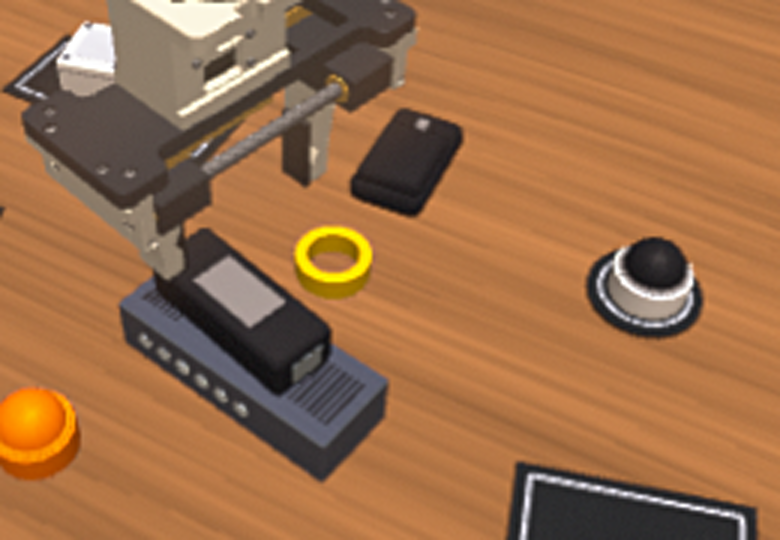

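View pics/a4t.png

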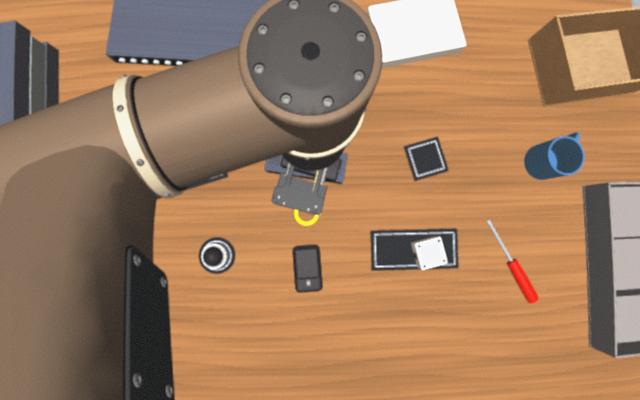

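The dome stands inside the round mat's ring at top pixel (216,255). The fingers line up with the supply, so I'll descend onto it.

```bash
python3 -m creep '[[0,0,0,-0.001,-0.002,0.02,1],[0,0,0,-0.001,-0.002,0.04,1],[0,0,0,-0.001,-0.002,0.06,1],[0,0,0,-0.001,-0.002,0.075,1],[0,0,0,-0.001,-0.002,0.082,1],[0,0,0,-0.001,-0.002,0.082,1],[0,0,0,-0.001,-0.002,0.082,1]]';  python3 - <<'E'
from h import *
go(.6293,-.0057,.044,-106)
im=ctrl.snapshot('scene'); cv2.imwrite('pics/a5.png',cv2.resize(im[150:300,240:400],None,fx=4,fy=4,interpolation=cv2.INTER_CUBIC))
E
```

```text
clock: 9.57
tool_pos: [0.6297, -0.0061, 0.1119]
orientation: [-180.0, -0.0, -106.0]
force: [0.3, 0.2, -0.1]
opening: 0.088
t 9.57 row [-0. -0.  0.] [-0.0003  0.0005  0.0019] j1,j6 [ 17. -33.]
```

View pics/a5.png

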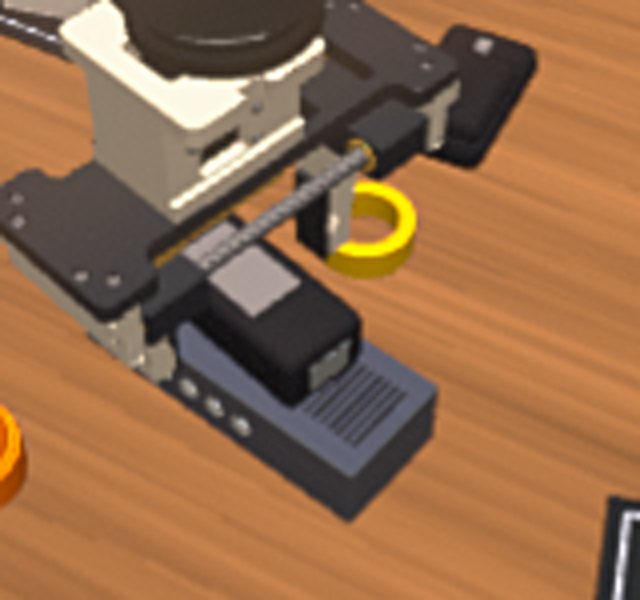

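The jaws straddle the supply with clear space on both sides. Closing.

```bash
python3 -m creep '[[0,0,0,0,0,0.001,0.7],[0,0,0,0,0,0.001,0.5],[0,0,0,0,0,0.001,0],[0,0,0,0,0,0.001,0],[0,0,0,0,0,0.001,0],[0,0,0,0,0,0.001,0],[0,0,0,0,0,0.001,0],[0,0,0,0,0,0.001,0],[0,0,0,0,0,0.001,0]]' && python3 -m creep '[[0,0,0,0,0,-0.004,0],[0,0,0,0,0,-0.012,0],[0,0,0,0,0,-0.025,0],[0,0,0,0,0,-0.04,0],[0,0,0,0,0,-0.055,0],[0,0,0,0,0,-0.07,0],[0,0,0,0,0,-0.08,0],[0,0,0,0,0,-0.08,0]]'; python3 - <<'E'
from h import *
go(.6285,.249,.09,-74-32)
im=ctrl.snapshot('scene'); cv2.imwrite('pics/a6.png',cv2.resize(im[90:300,200:420],None,fx=3,fy=3,interpolation=cv2.INTER_CUBIC))
E
```

```text
clock: 10.37
tool_pos: [0.6297, -0.0067, 0.1104]
orientation: [-180.0, 0.0, -106.0]
force: [0.9, -0.4, 0.7]
opening: 0.046
clock: 11.03
tool_pos: [0.6305, -0.0065, 0.193]
orientation: [-179.8, 0.1, -106.0]
force: [0.6, -0.3, -3.1]
opening: 0.0459
t 11.03 row [-0.003  0.002 -0.   ] [-0.245   0.0726  0.0372] j1,j6 [ 17. -33.]
```

View pics/a6.png

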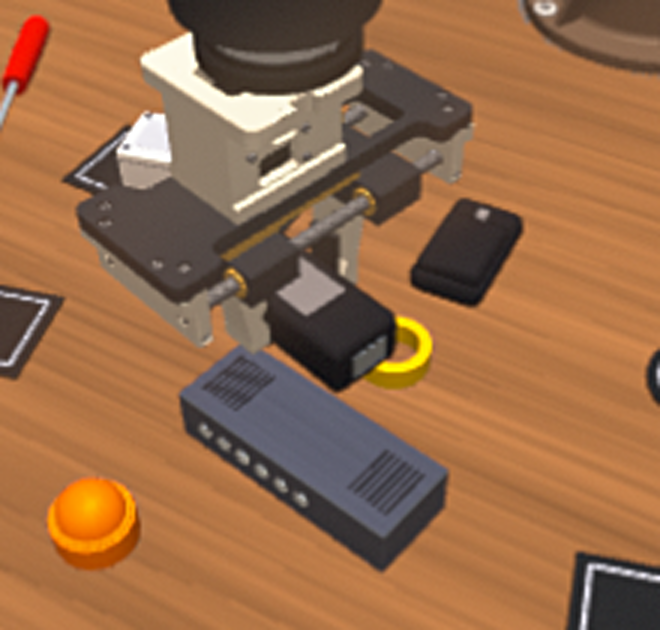

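The supply is held level and the recorder hasn't moved. Carrying it to the short mat.

```bash
python3 - <<'E'
from h import *
go(.6288,.250,.09,-74)
E
python3 -m creep '[[0,0,-0.02,-0.005,0.001,0,0],[0,0,-0.06,-0.018,0.005,0,0],[0,0,-0.11,-0.04,0.012,0,0],[0,0,-0.17,-0.07,0.02,0,0],[0,0,-0.23,-0.1,0.03,0,0],[0,0,-0.3,-0.13,0.038,0,0],[0,0,-0.37,-0.16,0.048,0,0],[0,0,-0.43,-0.19,0.057,0,0],[0,0,-0.5,-0.215,0.064,0,0],[0,0,-0.54,-0.235,0.07,0,0],[0,0,-0.559,-0.245,0.073,0,0],[0,0,-0.559,-0.245,0.073,0,0]]'; python3 - <<'E'
from h import *
go(.6288,.250,.02,-74)
im=ctrl.snapshot('scene'); cv2.imwrite('pics/a7.png',cv2.resize(im[150:350,330:550],None,fx=3,fy=3,interpolation=cv2.INTER_CUBIC))
E
```

```text
t 11.08 row [-0.002  0.001 -0.559] [-0.2462  0.0721  0.0357] j1,j6 [ 17. -33.]
clock: 12.08
tool_pos: [0.6263, 0.2518, 0.1888]
orientation: [179.9, -0.0, -73.7]
force: [0.4, -1.5, -4.0]
opening: 0.0461
t 12.08 row [ 0.002 -0.     0.005] [ 0.0024 -0.002   0.1028] j1,j6 [ 38. -22.]
```

View pics/a7.png

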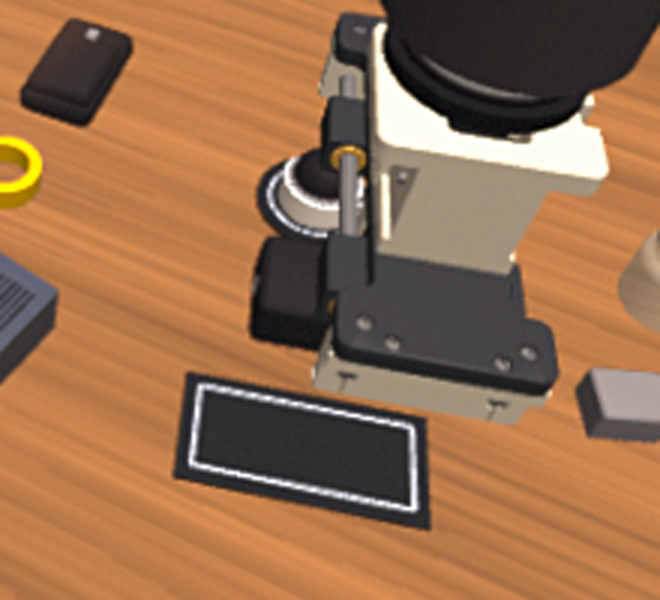

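```bash
python3 -m creep '[[0,0,0.005,0.001,0,0.006,0],[0,0,0.005,0.002,-0.001,0.02,0],[0,0,0.005,0.002,-0.001,0.035,0],[0,0,0.005,0.002,-0.001,0.05,0],[0,0,0.005,0.002,-0.001,0.065,0],[0,0,0.005,0.002,-0.001,0.08,0],[0,0,0.005,0.002,-0.001,0.09,0],[0,0,0.005,0.002,-0.001,0.098,0],[0,0,0.005,0.002,-0.001,0.103,0],[0,0,0.005,0.002,-0.001,0.103,0],[0,0,0.005,0.002,-0.001,0.103,0],[0,0,0.005,0.002,-0.001,0.103,0]]'; python3 - <<'E'
from h import *
go(.6288,.250,.0084,-74)
im=ctrl.snapshot('scene'); cv2.imwrite('pics/a8.png',cv2.resize(im[210:350,360:520],None,fx=4,fy=4,interpolation=cv2.INTER_CUBIC))
E
```

```text
clock: 13.13
tool_pos: [0.6291, 0.2475, 0.0882]
orientation: [-179.9, 0.0, -74.3]
force: [-0.7, 0.4, -3.1]
opening: 0.0457
t 13.13 row [-0.001  0.    -0.005] [-0.0025 -0.0004  0.0138] j1,j6 [ 38. -22.]
```

View pics/a8.png

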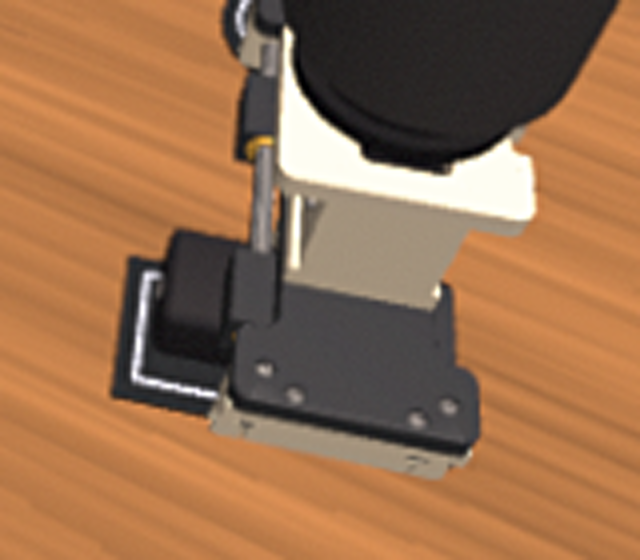

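```bash
python3 -m creep '[[0,0,-0.003,-0.001,0,0.004,0],[0,0,-0.003,-0.0015,0,0.008,0],[0,0,-0.003,-0.0015,0,0.011,0],[0,0,-0.003,-0.0015,0,0.013,0],[0,0,-0.003,-0.0015,0,0.014,0],[0,0,-0.003,-0.0015,0,0.014,0],[0,0,-0.003,-0.0015,0,0.014,0]]'
```

```text
clock: 13.77
tool_pos: [0.628, 0.2488, 0.0744]
orientation: [180.0, -0.0, -74.1]
force: [-4.9, -0.6, 6.2]
opening: 0.046
```

Contact: the force went from −3 to +6 N. Releasing and moving up.

```bash
python3 -m creep '[[0,0,0,0,0,0,0.3],[0,0,0,0,0,0,0.7],[0,0,0,0,0,0,0.9],[0,0,0,0,0,0,1],[0,0,0,0,0,0,1],[0,0,0,0,0,0,1],[0,0,0,0,0,-0.02,1],[0,0,0,0,0,-0.05,1],[0,0,0,0,0,-0.08,1],[0,0,0,0,0,-0.11,1],[0,0,0,0,0,-0.12,1],[0,0,0,0,0,-0.12,1]]'; python3 - <<'E'
from h import *
go(.4437,-.2464,.11,-77)
E
```

```text
clock: 14.77
tool_pos: [0.6298, 0.2496, 0.1974]
orientation: [-179.6, 0.1, -74.1]
force: [0.3, 0.3, -0.4]
opening: 0.0876
t 14.77 row [-0.006  0.002  0.051] [0.4261 0.3149 0.0187] j1,j6 [ 38. -22.]
```

```bash
python3 -m creep '[[0,0,0.05,0.426,0.315,0,1],[0,0,0.05,0.426,0.315,0,1],[0,0,0.05,0.426,0.315,0,1],[0,0,0.05,0.426,0.315,0,1],[0,0,0.05,0.426,0.315,0,1],[0,0,0.05,0.426,0.315,0,1],[0,0,0.05,0.426,0.315,0,1],[0,0,0.05,0.426,0.315,0,1],[0,0,0.05,0.426,0.315,0,1],[0,0,0.05,0.426,0.315,0,1],[0,0,0.05,0.426,0.315,0,1],[0,0,0.05,0.426,0.315,0,1]]' && python3 - <<'E'
from h import *
go(.4437,-.2464,.11,-77)
im=ctrl.snapshot('scene'); cv2.imwrite('pics/a9.png',im)
g=cv2.cvtColor(im,cv2.COLOR_BGR2HSV)
b=((g[...,2]<45)).astype(np.uint8)*255
x0,y0=370,250
cv2.imwrite('pics/a9c.png',cv2.resize(im[250:340,370:490],None,fx=6,fy=6,interpolation=cv2.INTER_CUBIC))
E
```

```text
clock: 15.77
tool_pos: [0.4507, -0.2208, 0.1927]
orientation: [180.0, 0.0, -77.0]
force: [1.4, -1.2, -0.3]
opening: 0.0876
t 15.77 row [0.001 0.    0.   ] [0.0234 0.0126 0.0167] j1,j6 [-4. 17.]
```

View pics/a9.png

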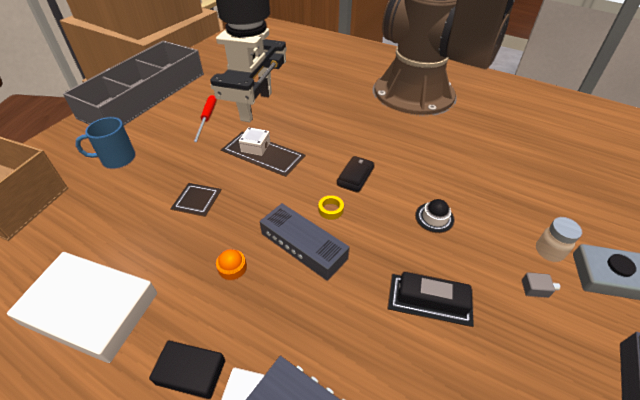

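View pics/a9c.png

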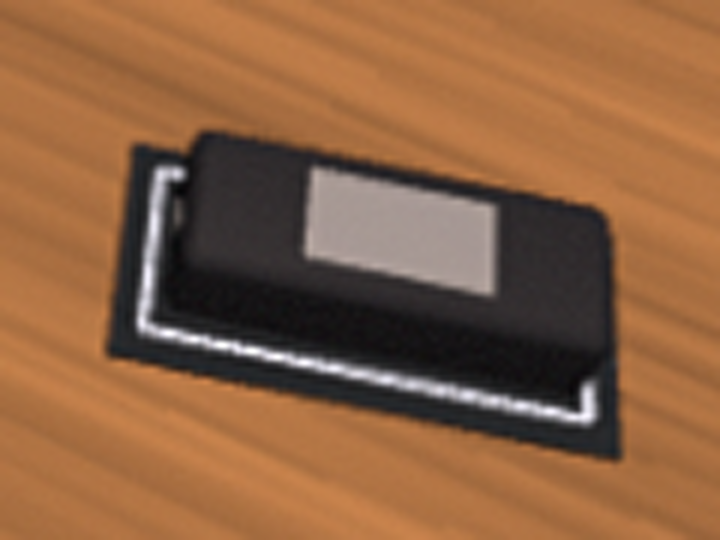

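The supply lies flat on the short mat, inside its outline; I'll measure it more closely later. Next is the junction box.

```bash
python3 -m creep '[[0,0,0,0.023,0.012,0.02,1],[0,0,0,0.023,0.012,0.04,1],[0,0,0,0.023,0.012,0.05,1],[0,0,0,0.023,0.012,0.05,1],[0,0,0,0.023,0.012,0.05,1],[0,0,0,0.023,0.012,0.05,1]]' && python3 - <<'E'
from h import *
go(.4437,-.2464,.012,-77)
im=ctrl.snapshot('scene'); cv2.imwrite('pics/b1.png',cv2.resize(im[80:180,190:320],None,fx=5,fy=5,interpolation=cv2.INTER_CUBIC))
im=ctrl.snapshot('top'); cv2.imwrite('pics/b1t.png',im)
E
```

```text
clock: 16.32
tool_pos: [0.4465, -0.2439, 0.1439]
orientation: [-180.0, -0.0, -76.9]
force: [-0.3, 0.3, 0.1]
opening: 0.0875
t 16.32 row [-0.    -0.     0.002] [0.0018 0.0033 0.0659] j1,j6 [-6. 20.]
```

View pics/b1.png

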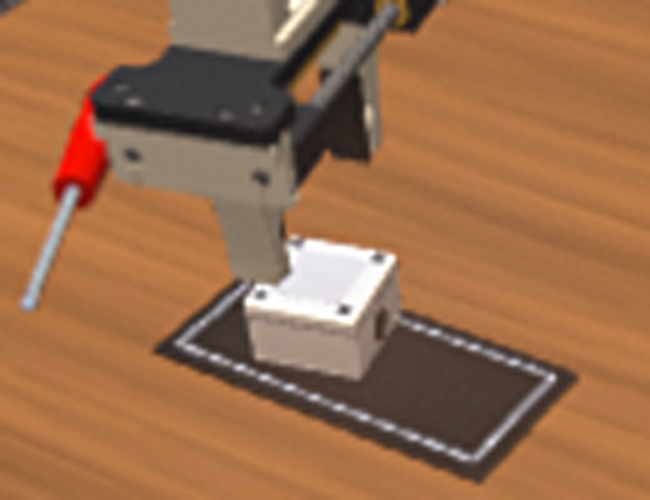

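View pics/b1t.png

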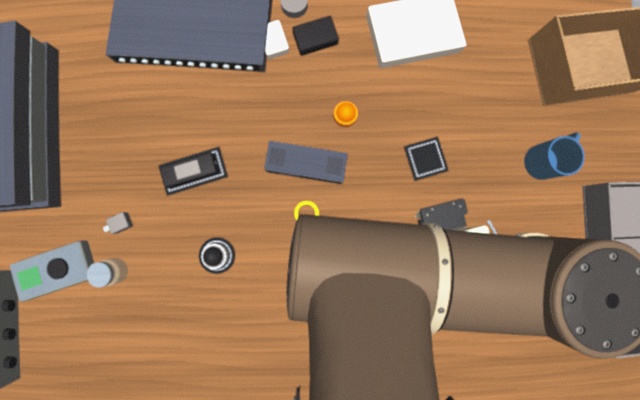

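```bash
python3 - <<'E'
from h import *
s=np.array([(247,298),(353,322),(400,262),(297,238)])/5+[190,80]-.4
p=plane('scene',s,.040); print(rect(p),p.mean(0))
t=cv2.imread('pics/b1t.png'); 
for n,b in(('sup',(155,140,235,200)),('rec',(255,130,355,190)),('dom',(192,232,242,280))):
    cv2.imwrite(f'pics/b1_{n}.png',cv2.resize(t[b[1]:b[3],b[0]:b[2]],None,fx=7,fy=7,interpolation=cv2.INTER_CUBIC))
E
```

```text
(array([ 444.1, -245.8]), array([55.5, 50.6]), -80.3) [ 0.44431789 -0.2459043   0.04      ]
```

View pics/b1_sup.png

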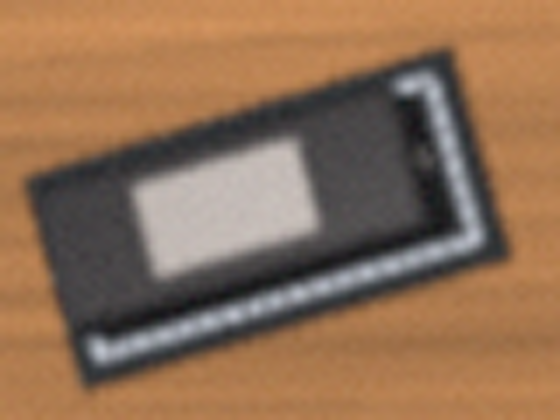

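View pics/b1_rec.png

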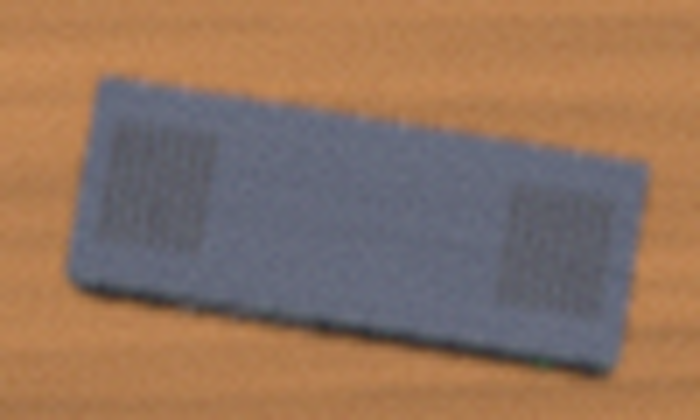

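View pics/b1_dom.png

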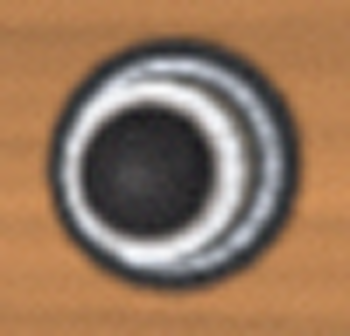

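```bash
python3 - <<'E'
from h import *
f=lambda p,o:np.array(p,float)/7+np.array(o)-.43
print('dome',plane('top',f([(157,168)],(192,232)),.026)*1000,'mat',plane('top',f([(174,164)],(192,232)),.004)*1000)
p=lambda z,c:plane('top',f(c,(155,140)),z)*1000
m=p(.004,[(28,182),(450,48),(508,255),(88,385)]);print('mat',rect(m/1000),m.mean(0))
print('label',p(.036,[(228,208)]))
print('right end mid',p(.036,[(407,150)]),'left',p(.036,[(50,257)]), 'mat ends mid',p(.004,[(479,152),(58,284)]))
r=plane('top',f([(100,75),(648,160),(612,370),(72,280)],(255,130)),.04); print('rec',rect(r),r.mean(0))
# scene view dome+label
im=cv2.imread('pics/a9.png'); q=np.array([[370+401/6-.4,250+231/6-.4]]); print('label scene',plane('scene',q,.036)*1000)
E
```

```text
dome [[447.54808211 197.7587886   26.        ]] mat [[446.74308557 198.31694321   4.        ]]
mat (array([627.2, 247.9]), array([136.6,  66.8]), -73.7) [627.37980355 248.11436265   4.        ]
label [[625.89708886 249.7910909   36.        ]]
right end mid [[641.8532652  196.64650618  36.        ]] left [[612.62608633 302.96466232  36.        ]] mat ends mid [[645.9642373  182.87110094   4.        ]
 [608.26563382 313.23043996   4.        ]]
rec (array([636.4,   5.3]), array([162.7,  62.8]), 80.0) [0.63686479 0.00508991 0.04      ]
label scene [[627.30120839 250.52050653  36.        ]]
```

The dome is within 1 mm of its mat's centre and the supply within about 2 mm. Descending on the junction box.

```bash
python3 -m creep '[[0,0,0,0.002,0.003,0.015,1],[0,0,0,0.002,0.003,0.03,1],[0,0,0,0.002,0.003,0.045,1],[0,0,0,0.002,0.003,0.058,1],[0,0,0,0.002,0.003,0.066,1],[0,0,0,0.002,0.003,0.066,1],[0,0,0,0.002,0.003,0.066,1],[0,0,0,0.002,0.003,0.066,1]]' && python3 -m creep '[[0,0,0,0,0,0,0.8],[0,0,0,0,0,0,0.65],[0,0,0,0,0,0,0],[0,0,0,0,0,0,0],[0,0,0,0,0,0,0],[0,0,0,0,0,0,0],[0,0,0,0,0,0,0]]'
```

```text
clock: 17.08
tool_pos: [0.4439, -0.247, 0.0782]
orientation: [-179.9, -0.0, -77.0]
force: [0.2, 0.5, 0.5]
opening: 0.0876
clock: 17.67
tool_pos: [0.4433, -0.247, 0.0775]
orientation: [-180.0, -0.0, -77.0]
force: [0.1, 0.4, 2.2]
opening: 0.0559
```

```bash
python3 -m creep '[[0,0,0,0,0,-0.004,0],[0,0,0,0,0,-0.012,0],[0,0,0,0,0,-0.025,0],[0,0,0,0,0,-0.04,0],[0,0,0,0,0,-0.055,0],[0,0,0,0,0,-0.07,0],[0,0,0,0,0,-0.08,0],[0,0,0,0,0,-0.08,0]]'; python3 - <<'E'
from h import *
go(.6455,-.2555,.08,-74.5)
im=ctrl.snapshot('scene'); cv2.imwrite('pics/b2.png',cv2.resize(im[50:220,160:330],None,fx=4,fy=4,interpolation=cv2.INTER_CUBIC))
E
```

```text
clock: 18.33
tool_pos: [0.4443, -0.2473, 0.1598]
orientation: [-179.8, -0.1, -77.0]
force: [0.9, -0.2, -2.3]
opening: 0.0557
t 18.33 row [-0.004 -0.002 -0.043] [ 0.0534 -0.1941  0.0146] j1,j6 [-7. 20.]
```

View pics/b2.png

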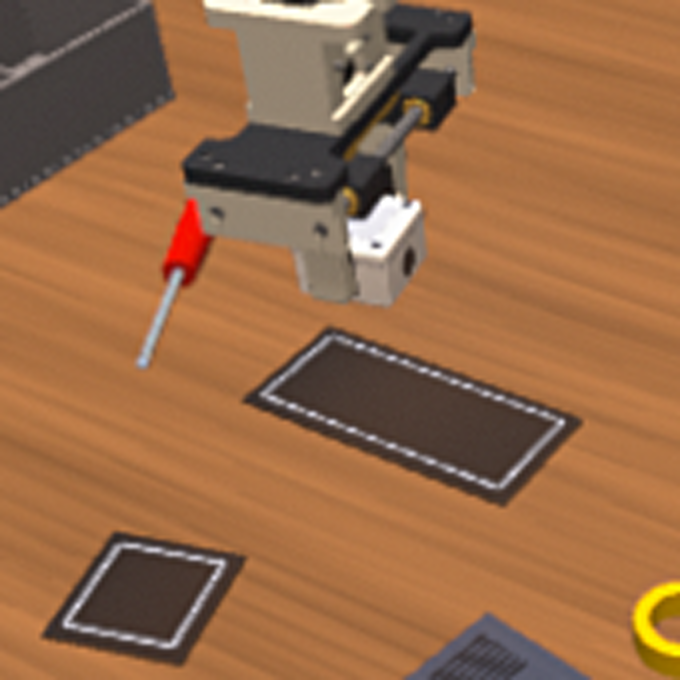

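The box is held level. Both mats are now bare. Carrying it to the square mat.

```bash
python3 -m creep '[[0,0,0,0.002,-0.006,0,0],[0,0,-0.01,0.006,-0.022,0,0],[0,0,-0.02,0.013,-0.045,0,0],[0,0,-0.03,0.02,-0.075,0,0],[0,0,-0.04,0.03,-0.105,0,0],[0,0,-0.043,0.038,-0.135,0,0],[0,0,-0.043,0.045,-0.16,0,0],[0,0,-0.043,0.05,-0.18,0,0],[0,0,-0.043,0.053,-0.191,0,0],[0,0,-0.043,0.0545,-0.194,0,0],[0,0,-0.043,0.0545,-0.194,0,0],[0,0,-0.043,0.0545,-0.194,0,0]]'; python3 - <<'E'
from h import *
go(.6455,-.2565,.0245,-74.5)
E
```

```text
clock: 19.38
tool_pos: [0.6437, -0.2564, 0.1559]
orientation: [179.9, 0.1, -74.5]
force: [-0.1, -0.4, -1.7]
opening: 0.0559
t 19.38 row [ 0.002  0.001 -0.001] [ 0.0007 -0.0019  0.0654] j1,j6 [-6. 21.]
```

```bash
python3 -m creep '[[0,0,0,0.001,-0.001,0.006,0],[0,0,0,0.001,-0.001,0.02,0],[0,0,0,0.001,-0.001,0.035,0],[0,0,0,0.001,-0.001,0.05,0],[0,0,0,0.001,-0.001,0.06,0],[0,0,0,0.001,-0.001,0.066,0],[0,0,0,0.001,-0.001,0.066,0],[0,0,0,0.001,-0.001,0.066,0],[0,0,0,0.001,-0.001,0.066,0]]'; python3 - <<'E'
from h import *
go(.6455,-.2565,.0115,-74.5)
im=ctrl.snapshot('scene'); cv2.imwrite('pics/b3.png',cv2.resize(im[120:240,140:260],None,fx=5,fy=5,interpolation=cv2.INTER_CUBIC))
E
```

```text
clock: 20.13
tool_pos: [0.6462, -0.2573, 0.0923]
orientation: [-179.9, -0.0, -74.5]
force: [-0.6, 0.4, -0.1]
opening: 0.0558
t 20.13 row [-0.001 -0.001 -0.   ] [-0.001   0.0005  0.0148] j1,j6 [-6. 21.]
```

View pics/b3.png

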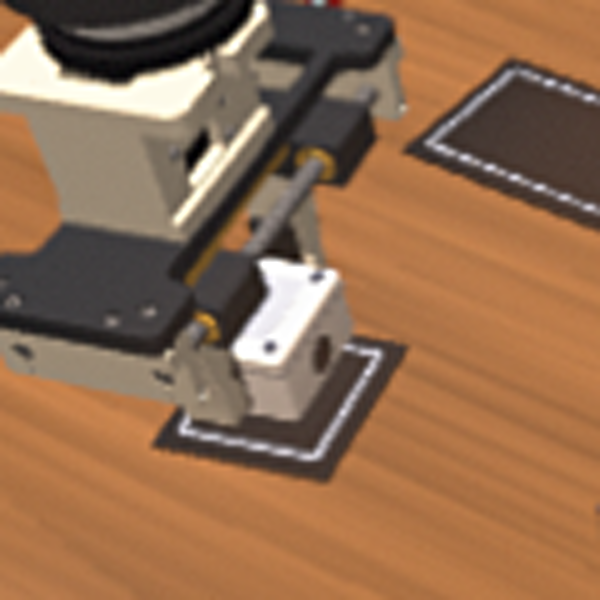

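The box hovers over the square mat. Setting it down.

```bash
python3 -m creep '[[0,0,0,0,0,0.004,0],[0,0,0,-0.001,0,0.008,0],[0,0,0,-0.001,0,0.011,0],[0,0,0,-0.001,0,0.013,0],[0,0,0,-0.001,0,0.0145,0],[0,0,0,-0.001,0,0.0145,0],[0,0,0,-0.001,0,0.0145,0]]'
```

```text
clock: 20.77
tool_pos: [0.6453, -0.2561, 0.0775]
orientation: [180.0, -0.0, -74.5]
force: [-2.9, 1.4, 5.9]
opening: 0.0554
```

```bash
python3 -m creep '[[0,0,0,0,0,0,0.4],[0,0,0,0,0,0,0.75],[0,0,0,0,0,0,0.9],[0,0,0,0,0,0,1],[0,0,0,0,0,0,1],[0,0,0,0,0,0,1],[0,0,0,0,0,-0.02,1],[0,0,0,0,0,-0.05,1],[0,0,0,0,0,-0.08,1],[0,0,0,0,0,-0.1,1],[0,0,0,0,0,-0.11,1],[0,0,0,0,0,-0.11,1]]'; python3 - <<'E'
from h import *
go(.636,.005,.08,-100)
E
```

```text
clock: 21.77
tool_pos: [0.6467, -0.2565, 0.1899]
orientation: [-179.8, -0.1, -74.5]
force: [0.3, -0.9, -0.2]
opening: 0.0878
t 21.77 row [-0.005 -0.001  0.445] [-0.2549 -0.0593  0.0436] j1,j6 [-6. 21.]
```

```bash
python3 -m creep '[[0,0,0.445,-0.255,-0.059,0.02,1],[0,0,0.445,-0.255,-0.059,0.02,1],[0,0,0.445,-0.255,-0.059,0.02,1],[0,0,0.445,-0.255,-0.059,0.02,1],[0,0,0.445,-0.255,-0.059,0.02,1],[0,0,0.445,-0.255,-0.059,0.02,1],[0,0,0.445,-0.255,-0.059,0.02,1],[0,0,0.445,-0.255,-0.059,0.02,1],[0,0,0.445,-0.255,-0.059,0.02,1],[0,0,0.445,-0.255,-0.059,0.02,1]]'; python3 - <<'E'
from h import *
go(.636,.005,.008,-100)
im=ctrl.snapshot('scene'); cv2.imwrite('pics/b4.png',cv2.resize(im[100:300,150:370],None,fx=3.5,fy=3,interpolation=cv2.INTER_CUBIC))
im=ctrl.snapshot('top'); cv2.imwrite('pics/b4t.png',cv2.resize(im[130:190,395:460],None,fx=8,fy=8,interpolation=cv2.INTER_CUBIC))
E
```

```text
clock: 22.6
tool_pos: [0.6339, 0.005, 0.1657]
orientation: [179.9, -0.0, -100.0]
force: [1.0, -0.9, -0.2]
opening: 0.0875
t 22.6 row [ 0.002 -0.001 -0.   ] [-0.0004 -0.0023  0.0917] j1,j6 [ 18. -28.]
```

View pics/b4.png

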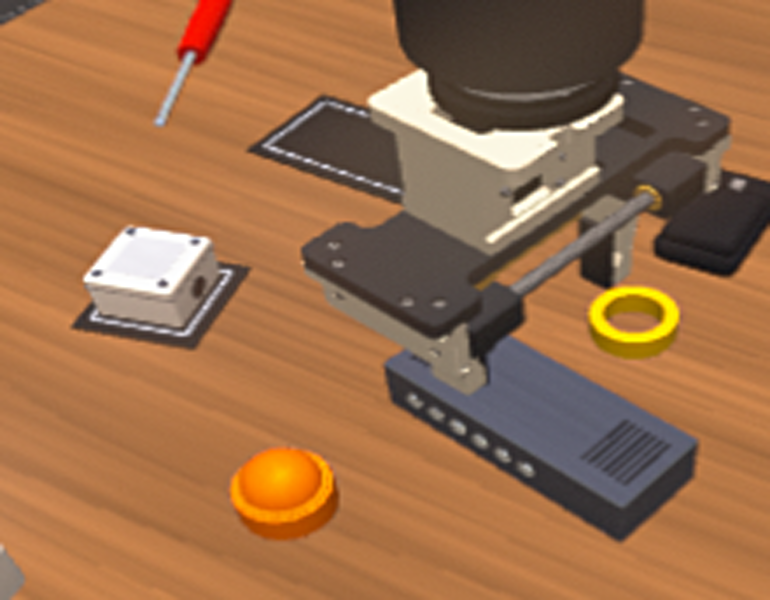

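View pics/b4t.png

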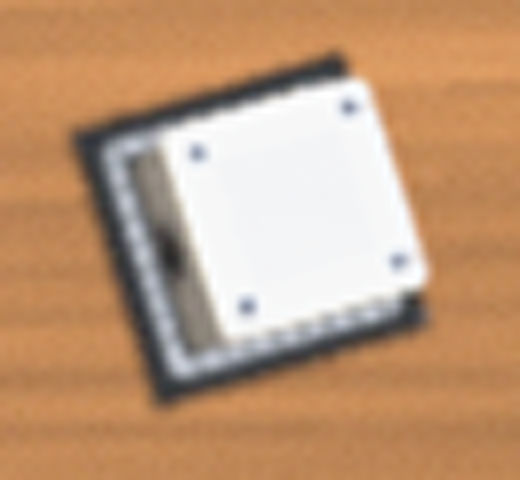

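```bash
python3 -m creep '[[0,0,0,0,-0.002,0.015,1],[0,0,0,0,-0.002,0.03,1],[0,0,0,0,-0.002,0.042,1],[0,0,0,0,-0.002,0.05,1],[0,0,0,0,-0.002,0.05,1],[0,0,0,0,-0.002,0.05,1]]'; python3 - <<'E'
from h import *
print('J',plane('top',[[297.75/8+395-.44,206.5/8+130-.44]],.04)*1000)
f=lambda p:np.array(p,float)/8+[395,130]-.44
m=plane('top',f([(75,135),(340,55),(428,318),(160,402)]),.004); print('sq',rect(m))
go(.636,.005,.010,-100)
im=ctrl.snapshot('scene'); cv2.imwrite('pics/b5.png',cv2.resize(im[150:300,230:390],None,fx=4,fy=4,interpolation=cv2.INTER_CUBIC))
E
```

```text
clock: 23.2
tool_pos: [0.6362, 0.0044, 0.1165]
orientation: [180.0, -0.0, -100.1]
force: [-0.2, -0.0, 0.4]
opening: 0.0876
J [[ 644.25211634 -256.08686236   40.        ]]
sq (array([ 644.9, -254.6]), array([77.8, 75.8]), -73.9)
t 23.2 row [ 0.001 -0.001 -0.001] [-0.0005  0.0003  0.0405] j1,j6 [ 18. -28.]
```

View pics/b5.png

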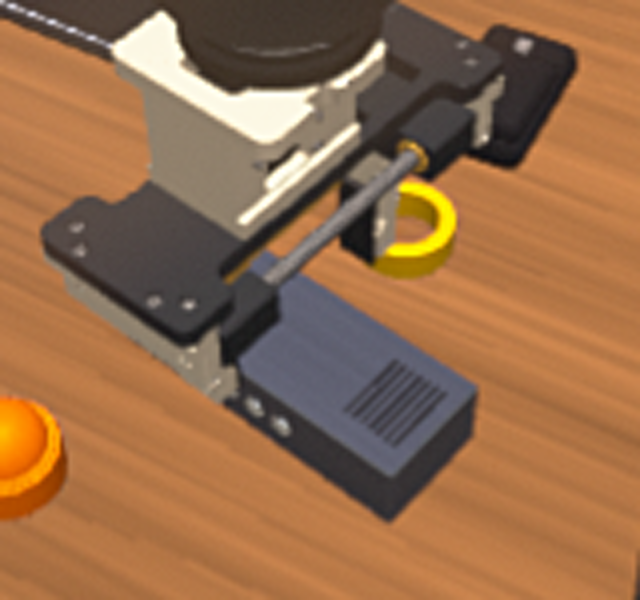

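The junction box is within 2 mm of its mat's centre. The jaws straddle the recorder clear of the tape. Descending and gripping.

```bash
python3 -m creep '[[0,0,0,0,0,0.012,1],[0,0,0,0,0,0.025,1],[0,0,0,0,0,0.035,1],[0,0,0,0,0,0.04,1],[0,0,0,0,0,0.04,1],[0,0,0,0,0,0.04,1]]' && python3 -m creep '[[0,0,0,0,0,0,0.85],[0,0,0,0,0,0,0.72],[0,0,0,0,0,0,0],[0,0,0,0,0,0,0],[0,0,0,0,0,0,0],[0,0,0,0,0,0,0],[0,0,0,0,0,0,0]]'
```

```text
clock: 23.75
tool_pos: [0.6364, 0.005, 0.0767]
orientation: [180.0, -0.0, -100.0]
force: [-0.1, 0.2, 1.0]
opening: 0.0877
clock: 24.33
tool_pos: [0.6368, 0.0051, 0.0773]
orientation: [-179.9, 0.0, -100.0]
force: [0.8, -0.4, 2.9]
opening: 0.0615
```

```bash
python3 -m creep '[[0,0,0,0,0,-0.004,0],[0,0,0,0,0,-0.012,0],[0,0,0,0,0,-0.025,0],[0,0,0,0,0,-0.04,0],[0,0,0,0,0,-0.055,0],[0,0,0,0,0,-0.07,0],[0,0,0,0,0,-0.08,0],[0,0,0,0,0,-0.08,0],[0,0,0,0,0,-0.08,0]]'; python3 - <<'E'
from h import *
go(.448,-.222,.09,-90)
im=ctrl.snapshot('scene'); cv2.imwrite('pics/b6.png',cv2.resize(im[90:300,190:400],None,fx=3,fy=3,interpolation=cv2.INTER_CUBIC))
E
```

```text
clock: 25.08
tool_pos: [0.6361, 0.005, 0.157]
orientation: [-180.0, 0.0, -100.0]
force: [-1.1, -0.1, -6.0]
opening: 0.0623
t 25.08 row [-0.     0.001 -0.175] [0.2564 0.1456 0.0008] j1,j6 [ 18. -28.]
```

View pics/b6.png

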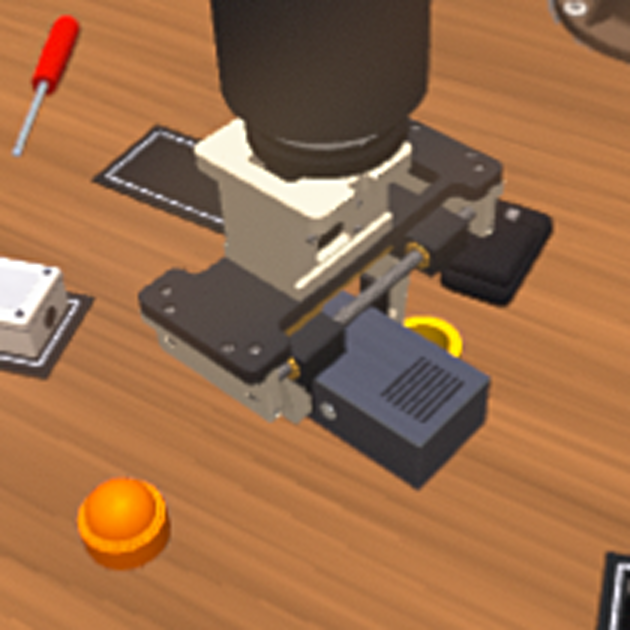

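```bash
python3 - <<'E'
from h import *
t=plane('top',np.array([(38,97),(550,84),(560,315),(42,330)])/6+[365,215]-.42,.004); print(rect(t),t.mean(0))
s=plane('scene',np.array([(330,327),(582,420),(505,505),(245,400)])/4+[160,50]-.38,.004); print(rect(s),s.mean(0))
E
```

```text
(array([ 449.7, -222.4]), array([186.5,  82.4]), 89.8) [ 0.44963861 -0.22235792  0.004     ]
(array([ 451.2, -222.5]), array([189.4,  84.9]), 89.7) [ 0.45107024 -0.22251421  0.004     ]
```

```bash
python3 - <<'E'
from h import *
go(.4503,-.2225,.09,-90.2)
E
python3 -m creep '[[0,0,-0.005,0.004,0.002,0,0],[0,0,-0.02,0.015,0.008,0,0],[0,0,-0.035,0.035,0.018,0,0],[0,0,-0.055,0.06,0.033,0,0],[0,0,-0.08,0.09,0.05,0,0],[0,0,-0.1,0.12,0.067,0,0],[0,0,-0.12,0.155,0.086,0,0],[0,0,-0.14,0.19,0.106,0,0],[0,0,-0.155,0.217,0.121,0,0],[0,0,-0.165,0.238,0.133,0,0],[0,0,-0.17,0.25,0.14,0,0],[0,0,-0.171,0.256,0.143,0,0]]'; python3 - <<'E'
from h import *
go(.4503,-.2225,.03,-90.2)
E
```

```text
t 25.13 row [ 0.001  0.    -0.172] [0.2563 0.1429 0.0004] j1,j6 [ 18. -28.]
clock: 26.13
tool_pos: [0.4484, -0.2235, 0.1561]
orientation: [179.9, 0.0, -90.3]
force: [0.2, -0.5, -5.3]
opening: 0.0616
t 26.13 row [ 0.002  0.    -0.002] [-0.001 -0.002  0.06 ] j1,j6 [-4.  4.]
```

```bash
python3 -m creep '[[0,0,0,0,-0.001,0.006,0],[0,0,0,0,-0.001,0.018,0],[0,0,0,0,-0.001,0.032,0],[0,0,0,0,-0.001,0.045,0],[0,0,0,0,-0.001,0.055,0],[0,0,0,0,-0.001,0.06,0],[0,0,0,0,-0.001,0.06,0],[0,0,0,0,-0.001,0.06,0],[0,0,0,0,-0.001,0.06,0]]'; python3 - <<'E'
from h import *
go(.4503,-.2225,.0155,-90.2)
im=ctrl.snapshot('scene'); cv2.imwrite('pics/b7.png',cv2.resize(im[70:200,180:330],None,fx=4,fy=4,interpolation=cv2.INTER_CUBIC))
E
```

```text
clock: 26.88
tool_pos: [0.4525, -0.2222, 0.0973]
orientation: [-180.0, -0.0, -90.2]
force: [-0.4, -0.2, -4.1]
opening: 0.062
t 26.88 row [-0.001 -0.    -0.   ] [0.0003 0.0022 0.0158] j1,j6 [-4.  4.]
```

View pics/b7.png

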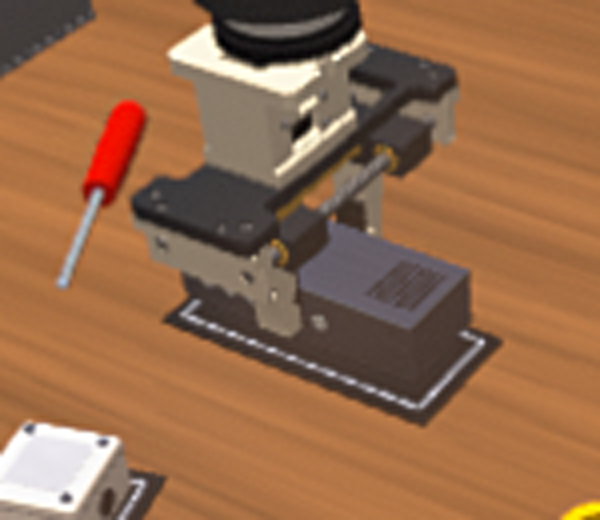

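The recorder is over the long mat, square with it. Lowering the last 16 mm.

```bash
python3 -m creep '[[0,0,0,0,0.001,0.004,0],[0,0,0,0,0.001,0.008,0],[0,0,0,0,0.001,0.011,0],[0,0,0,0,0.001,0.0135,0],[0,0,0,0,0.001,0.015,0],[0,0,0,0,0.001,0.016,0],[0,0,0,0,0.001,0.016,0],[0,0,0,0,0.001,0.016,0]]'
```

```text
clock: 27.6
tool_pos: [0.4507, -0.2222, 0.0813]
orientation: [180.0, -0.0, -90.2]
force: [-3.2, 1.3, 4.5]
opening: 0.062
```

```bash
python3 -m creep '[[0,0,0,0,0,0,0.6],[0,0,0,0,0,0,0.8],[0,0,0,0,0,0,0.95],[0,0,0,0,0,0,1],[0,0,0,0,0,0,1],[0,0,0,0,0,0,1],[0,0,0,0,0,-0.02,1],[0,0,0,0,0,-0.05,1],[0,0,0,0,0,-0.08,1],[0,0,0,0,0,-0.11,1],[0,0,0,0,0,-0.13,1],[0,0,0,0,0,-0.13,1]]'; python3 -m creep '[[0,0,0,-0.1,-0.03,-0.03,1],[0,0,0,-0.2,-0.1,-0.05,1],[0,0,0,-0.3,-0.15,-0.05,1],[0,0,0,-0.3,-0.2,-0.05,1],[0,0,0,-0.3,-0.2,-0.05,1],[0,0,0,-0.3,-0.2,-0.05,1],[0,0,0,-0.3,-0.2,-0.05,1],[0,0,0,-0.3,-0.2,-0.05,1],[0,0,0,-0.3,-0.2,-0.05,1],[0,0,0,-0.3,-0.2,-0.05,1],[0,0,0,-0.3,-0.2,-0.05,1],[0,0,0,-0.3,-0.2,-0.05,1]]'; python3 - <<'E'
from h import *
cv2.imwrite('pics/c1.png',ctrl.snapshot('scene')); cv2.imwrite('pics/c1t.png',ctrl.snapshot('top'))
E
```

```text
clock: 28.6
tool_pos: [0.4531, -0.2227, 0.2155]
orientation: [-179.6, -0.1, -90.2]
force: [1.0, 0.0, -0.4]
opening: 0.0877
clock: 29.6
tool_pos: [0.6516, 0.077, 0.2597]
orientation: [179.9, -0.0, -90.2]
force: [-0.2, -0.2, 0.9]
opening: 0.0877
```

View pics/c1.png

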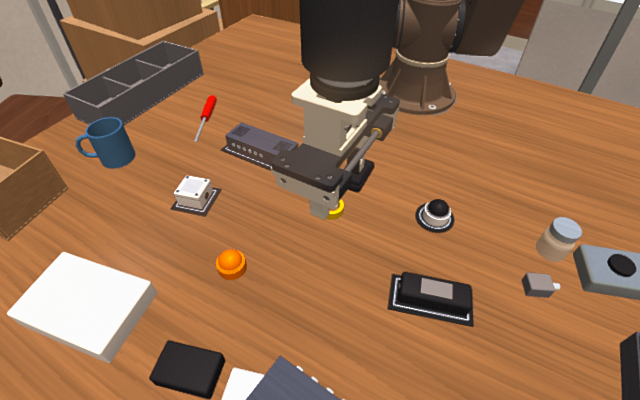

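View pics/c1t.png

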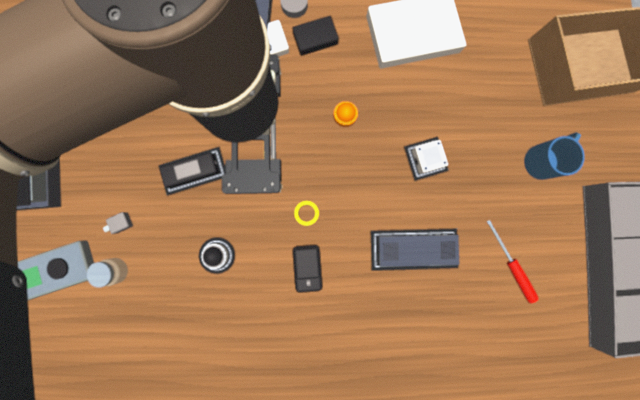

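```bash
python3 - <<'E'
from h import *
im=cv2.imread('pics/c1t.png'); g=cv2.cvtColor(im,cv2.COLOR_BGR2HSV)
cv2.imwrite('pics/c2.png',cv2.resize(im[220:280,362:468],None,fx=7,fy=7,interpolation=cv2.INTER_CUBIC))
yl=((g[...,0]>22)&(g[...,0]<35)&(g[...,1]>150)&(g[...,2]>150)).astype(np.uint8)*255
print('tape',rect(plane('top',mask_blob(yl,box=(280,190,330,240)),.019)))
nb=255-((g[...,1]>90)&(g[...,0]<25)&(g[...,2]>60)).astype(np.uint8)*255
print('mouse',rect(plane('top',mask_blob(nb,box=(285,235,330,300)),.015)))
print(ctrl.get_obs()['qvel'].round(2))
E
```

```text
tape (array([531.3,   6.9]), array([50., 50.]), 88.8)
mouse (array([416.9,   7.2]), array([94.3, 54.4]), 3.1)
[-0.27 -0.54  0.08  0.27 -0.07  0.05]
```

View pics/c2.png

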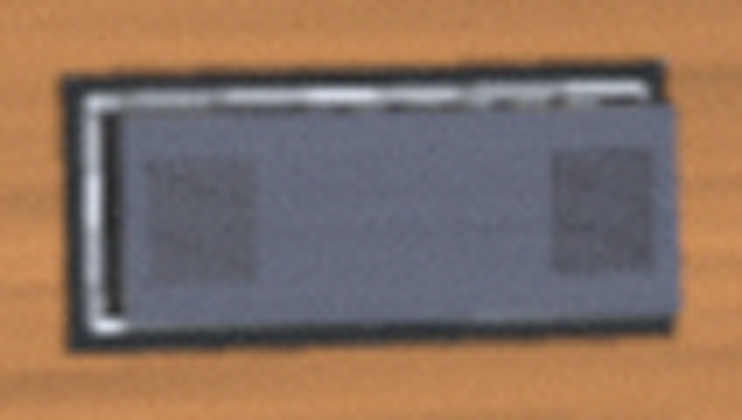

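```bash
python3 - <<'E'
from h import *
f=lambda p:np.array(p,float)/7+[362,220]-.43
r=plane('top',f([(120,112),(676,102),(680,318),(125,325)]),.044); m=plane('top',f([(62,78),(663,63),(674,332),(68,350)]),.004)
print(rect(r),rect(m))
s=cv2.imread('pics/c1.png'); cv2.imwrite('pics/c3.png',cv2.resize(s[110:180,215:315],None,fx=6,fy=6,interpolation=cv2.INTER_CUBIC))
E
```

```text
(array([ 450.6, -220.6]), array([163.8,  62.7]), 88.9) (array([ 449.8, -222. ]), array([187. ,  82.3]), 89.9)
```

View pics/c3.png

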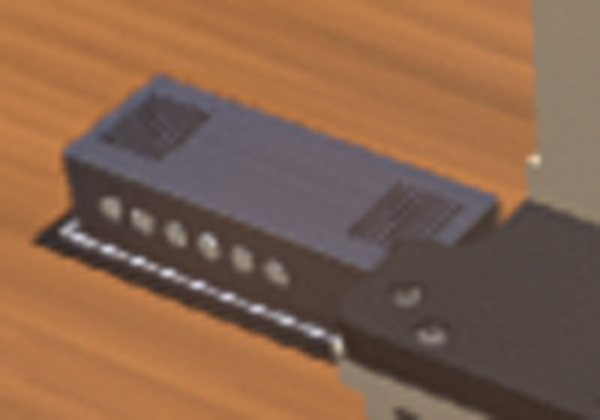

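The recorder is within 2 mm and about 1° of its mat. All four pieces are released and standing upright, and the arm is clear. Handing in.

```bash
python3 -m creep '[[0,0,0,0,0,0,1],[0,0,0,0,0,0,1],[0,0,0,0,0,0,1]]'; python3 -c "
from plant import ctrl
print(ctrl.close_job())"
```

```text
clock: 29.95
tool_pos: [0.6519, 0.0763, 0.2612]
orientation: [-180.0, 0.0, -90.3]
force: [0.1, 0.3, 0.0]
opening: 0.0877
the job is handed in; nothing more can be done
None
```

I moved all four pieces onto their own mats and handed the job in at about 30 s of the 128 s allowed. I went in this order: dome, supply, junction box, recorder. No check failed, but `close_job()` reports no verdict, so these are my own camera measurements:

| Piece | Distance from mat centre | Angle to mat |
|---|---|---|
| Dome | about 1 mm | not needed (round) |
| Supply | about 2 mm | looked square |
| Junction box | about 2 mm | looked square |
| Recorder | about 2 mm | about 1° |

- **Left alone:** the mouse and the roll of tape measured within 0.2 mm of where they started.
- **Hand-in state:** all four pieces looked upright in the last pictures, and the arm was clear of everything with the gripper open.
- **Disagreements:** the two cameras differed by 1–3 mm, well inside the 12 mm limit. My first estimate of the long mat's centre was about 2 mm off because the junction box was covering its edge. I measured it again once it was bare, before placing the recorder.

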